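Build the spice tower

ROBOT

A 6-joint arm with a two-finger parallel gripper is mounted at the origin on a cart in front of the work surface, level with it; the furniture and walls round the work are solid. World frame = base frame: x ahead of the robot, y to its left, z up, the work surface at z = 0. Lengths are in mm, angles in rad, forces in N, time in s.
With the tool pointing down it reaches from about 275 to 750 mm from the base axis. Payload 10.2 kg.
Tool frame: the origin (TCP) lies at the very end of the fingers, on their centre line; the grasp point (between the pads) lies manip.grip_depth behind it (manip.grip_depth is the distance from the TCP to the grasp point, in mm); z points along the fingers, y is the line along which they close (so a half turn about z gives the same grasp; the last joint's range is limited). The gripper opens to 85 mm and grips with 20 to 120 N. Pads are 22 mm wide; open, the fingers measure 114 mm over their backs; the gripper's body (76 mm by 85 mm) begins 54 mm behind the grasp point. The pads swing forward as they close: fully open they stand 13 mm farther back than shut.
Start: joints at [0.935, 0.313, 1.498, -0, 1.331, -0.223], TCP at [210.63, 480.901, 231.294] pointing down, gripper open.
Joint ranges: [-2.94, 2.94], [-0.97, 2.17], [0.19, 2.56], [-1.23, 4.37], [0.02, 3.11], [-2.88, 2.88]. Speed limits (rad/s): [2.39, 2.39, 3.01, 3.14, 3.14, 3.14].

INTERFACE

Orientations are given as a unit quaternion [w, x, y, z].
In Python, from station import manip gives the robot as it stands.
- The arm moves only by the tool step_arm, never from a script. Its argument "deltas" is a list of rows, each a list of 7 numbers: the turn, a rotation vector about the world's x, y, z in degrees, then the shift along the world's x, y, z in mm, then the finger opening in mm, from 0 to 85.4. A call has 1 to 8 rows; each row shifts and turns the commanded pose from where the row before left it; what a row does not reach is not made up. A row lasts 1/10 s, in which the tool goes at most 50 mm and 8.59 degrees, less where a joint would pass 70% of its speed; a pose out of reach is approached as far as the arm can. A call is refused whole if a number of a shift passes 50 or a number of a turn 8.59, either way. A call with a gripper value outside its range is refused whole. The fingers move at their own pace and stop on an object; "squeeze" is the grip in N (left out, the last holds). Time passes only in rows, so rows that do not move let the fingers close. It gives the time, the measured TCP pose, the force, the opening and the grip force at its end, in the units of the state.
- manip.state(): the state, without advancing time (a new reading comes with each control period).
- manip.get_image(name): name is "scene" or "top"; returns a dict with "color" (480x640x3 uint8, blue, green, red), "fx", "fy", "cx", "cy" (pixels), "origin" and "orientation" of the camera in the world. Camera axes: x right, y up, looking along -z (the intrinsics and any distortion apply to the point x, -y, -z); pixel columns grow to the right and rows downward; lengths in mm; the calibration is good to about 2 mm. A picture is of the moment at which its call begins. There is no depth.
- manip.job_done(): hands the job in; it is judged then, once.
The state is a dict: "time_s": time; "qpos": joint angles; "qvel": joint speeds; "effort": joint torques, N m; "tool_pos": TCP position; "eef_rot": TCP orientation; "wrist_force": force on the tool from outside, world axes, zero at the start; "ft_torque": the same for the moment, N m; "gripper_width": finger opening in mm; "gripper_force": force on a finger pad.
Only numpy, scipy, OpenCV 4.12 (cv2) and the standard library are available. Lean on these libraries where they do the work, as an engineer would, in place of code of your own. Each camera call takes 0.05 s, during which the arm holds its last target. There are 200 camera calls.

TASK

Put the spice tower together on its dark wooden stand: the green pot at the bottom, seated in the ring of the stand, the white pot on the green one, the red pot on the white one, and the lid on top, stacked in that order from the bottom up, each one's foot fully home in what is below it so that the tower stands upright. The blue pot is not wanted: leave it, the salt shaker, the corked bottle and the egg cup standing where they are.

Things in the scene. Friction and masses are not known exactly. Their poses are not given: they have to be found in the camera images.
- stand: Stand: a dark brown wooden disc 88 mm across, 6 mm thick, fixed, with a raised ring in its middle: 66 mm across outside, 50 mm inside, top 14 mm above the worktop, floor inside 6 mm above it. A pot's foot drops into the ring until its body rests on the ring's top: pot origin then 8 mm above the stand's. Origin: centre of the underside; z up.
- pot_green: Green pot, steel rim, open top, round: body 56 mm across from 6 to 46 mm above its underside, on a tapered foot (40 mm across below, 46 mm at the body). Mouth 50 mm across inside, 32 mm deep, wall 3 mm. The foot drops 6 mm into the mouth of another pot until the body rests on its rim: origins then 40 mm apart. Loose, 90 g. Origin: centre of the foot's underside; z up.
- pot_white: White pot, steel rim, open top, round: body 56 mm across from 6 to 46 mm above its underside, on a tapered foot (40 mm across below, 46 mm at the body). Mouth 50 mm across inside, 32 mm deep, wall 3 mm. The foot drops 6 mm into the mouth of another pot until the body rests on its rim: origins then 40 mm apart. Loose, 90 g. Origin: centre of the foot's underside; z up.
- pot_red: Red pot, steel rim, open top, round: body 56 mm across from 6 to 46 mm above its underside, on a tapered foot (40 mm across below, 46 mm at the body). Mouth 50 mm across inside, 32 mm deep, wall 3 mm. The foot drops 6 mm into the mouth of another pot until the body rests on its rim: origins then 40 mm apart. Loose, 90 g. Origin: centre of the foot's underside; z up.
- lid: Lid: aluminium disc 56 mm across, 6 to 11 mm above its underside, on a foot like the pots' that drops into a pot's mouth until the disc rests on the rim: lid origin then 40 mm above the pot's. Upright black knob in the middle, 20 mm across, 11 to 37 mm above the underside. Loose, 60 g, standing knob up. Origin: centre of the foot's underside; z up.
- pot_blue: Blue pot, not wanted in the tower: same size and shape as the green pot. Loose; leave it standing. Origin: centre of its underside.
- salt_shaker: Glass salt shaker with a tin cap, 42 mm across, 74 mm high. Loose bystander, leave it standing. Origin: centre of its underside; z up.
- ink_bottle: Small blue-grey glass bottle with a cork, 48 mm across, 66 mm high. Loose bystander, leave it standing. Origin: centre of its underside; z up.
- egg_cup: Cream egg cup, 49 mm across, 60 mm high. Loose bystander, leave it standing. Origin: centre of its underside; z up.
Mind the look-alikes: they are no part of the job. Leave any orange or pink look-alike of the pot_white alone.

How it is judged:
By the outcome, as a careful person would: the job done as asked, in the order asked, and still so for the second after the job is handed in, with the robot touching nothing.
It also fails if it takes over 115 s, if anything falls off the work surface, if the arm or the gripper's body presses on something with over 40 N, if the wrist force passes 120 N, or if a joint passes its speed limit or range.

## Working session

There is one attempt and no reset: what is moved stays moved. The work goes in short steps, Python scripts to look and compute and a tool call to move; the robot and the scene stay as the last step left them, time stands still between calls to the robot, and variables do not carry over. Pictures are saved under pics/ and viewed, at most 14 in all, crops included, and the job is handed in when it is done.

Besides the shell and the picture viewer there is one more tool, called after "Request:" by a JSON object that holds its "name" and its "arguments", one argument or row to a line. step_arm: Moves the arm, as the interface text tells. Its arguments: {"type":"object","properties":{"deltas":{"type":"array","items":{"type":"array","items":{"type":"number"}}},"squeeze":{"type":"number"}},"required":["deltas"]}

```bash
mkdir -p pics; ls; python3 - <<'E'
from station import manip
import cv2
print(manip.grip_depth, manip.state())
for n in("scene","top"):
    d=manip.get_image(n); cv2.imwrite(f"pics/{n}0.png",d["color"])
    print({k:v for k,v in d.items() if k!="color"})
E
```

```text
pics
18.700000000000003 {'time_s': 0.0, 'qpos': array([ 9.34600866e-01,  3.13454807e-01,  1.49844078e+00,  4.72098163e-05,
        1.33101282e+00, -2.23387443e-01]), 'qvel': array([ 3.22400123e-05,  1.32573872e-03,  1.11468803e-03,  9.39770986e-04,
       -7.05004316e-04,  1.66158040e-03]), 'effort': array([ 5.25624455e-04, -4.12259173e+01, -2.59747177e+01, -1.62432825e-04,
        4.03800848e-03, -1.51971108e-05]), 'tool_pos': array([210.45750541, 480.68798194, 230.73123178]), 'eef_rot': array([-2.94964453e-04,  2.04947027e-01,  9.78772845e-01, -5.88489090e-04]), 'wrist_force': array([ 0.33772464,  0.74408692, -0.48553736]), 'ft_torque': array([0.06386264, 0.01067741, 0.02579292]), 'gripper_force': 0.0, 'gripper_width': 85.15917421611472}
{'fx': 463.35258250322335, 'fy': 463.35258250322335, 'cx': 326.59423885271303, 'cy': 234.342191201303, 'origin': array([-220.23249795, -495.62563173,  935.05606195]), 'orientation': array([ 0.81204743,  0.33936178, -0.18341963, -0.43791527])}
{'fx': 461.7636463856721, 'fy': 461.7636463856721, 'cx': 327.8090108922922, 'cy': 241.84893668831032, 'origin': array([ 454.6175363 ,   -3.80890307, 1219.8507028 ]), 'orientation': array([-0.69627381, -0.03724254,  0.03849426,  0.71577508])}
```

View pics/scene0.png

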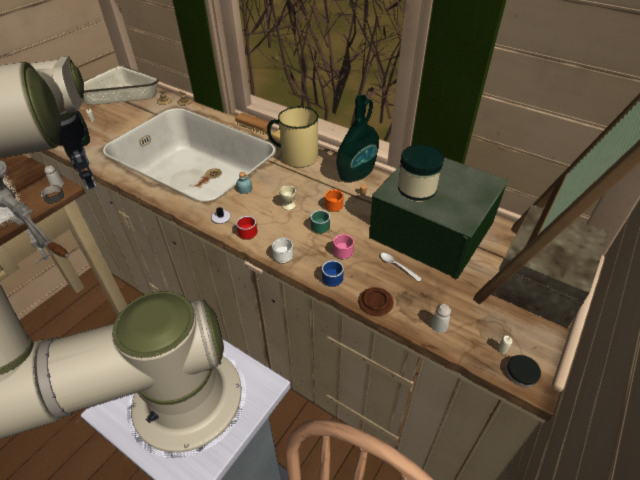

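View pics/top0.png

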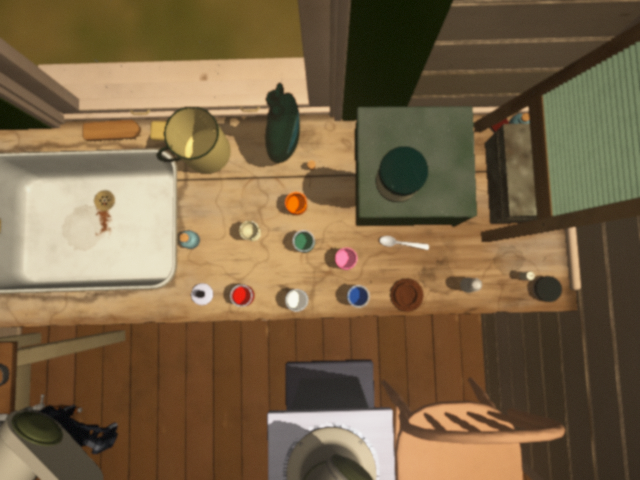

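Candidates (top view): green pot (303,241) vs. the dark-green kettle; white pot (295,300) vs. egg cup (249,231), pink (345,258) and orange (295,204); red (241,295); lid (202,294) vs. black disc (546,288); stand (407,295); blue (357,296) is not wanted. Close crops to check the choice.

```bash
python3 - <<'E'
import cv2,numpy as np
t=cv2.imread("pics/top0.png")[190:323,170:490]; s=cv2.imread("pics/scene0.png")[165:340,200:460]
cv2.imwrite("pics/ct.png",cv2.resize(t,(800,332),interpolation=cv2.INTER_CUBIC))
cv2.imwrite("pics/cs.png",cv2.resize(s,(780,525),interpolation=cv2.INTER_CUBIC))
E
```

```text
(no output)
```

View pics/ct.png

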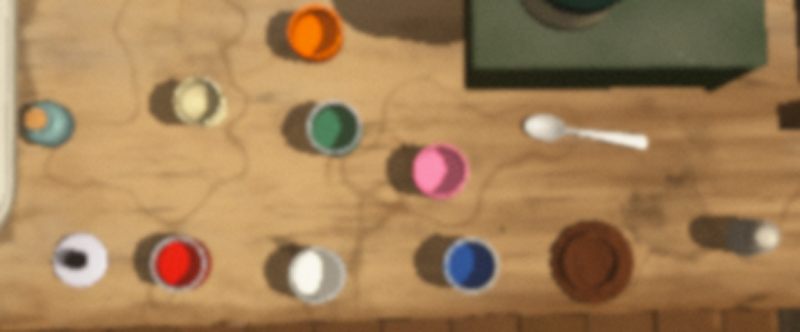

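View pics/cs.png

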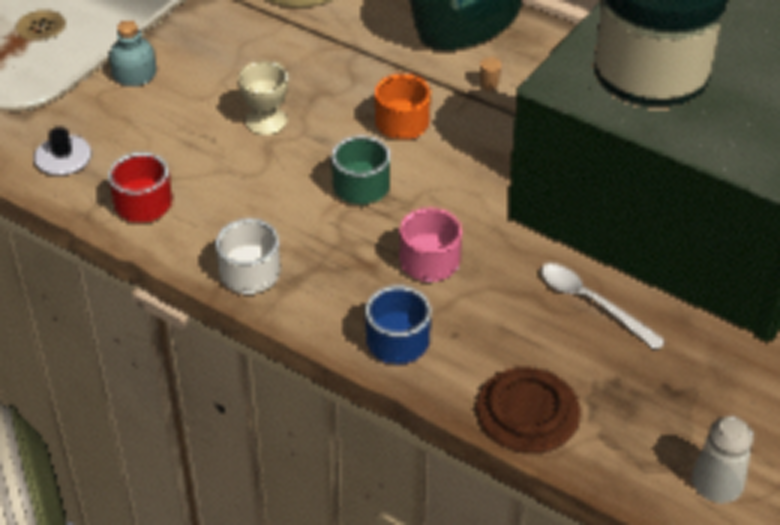

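The crops confirm the choice: the pots with steel rims are red, white, green and blue. The orange and pink ones have no rim, and the lid has a black knob. Next I triangulate the silhouette centroids.

```bash
cat > h.py <<'E'
import cv2,numpy as np
from scipy.spatial.transform import Rotation as R
def ray(d,u,v):
    w,x,y,z=d["orientation"]
    r=R.from_quat([x,y,z,w]).apply([(u-d["cx"])/d["fx"],-(v-d["cy"])/d["fy"],-1]); return d["origin"],r/np.linalg.norm(r)
def onz(d,u,v,z): o,r=ray(d,u,v); return o+r*(z-o[2])/r[2]
def tri(d1,p1,d2,p2):
    A=[];b=[]
    for d,p in((d1,p1),(d2,p2)):
        o,r=ray(d,*p); M=np.eye(3)-np.outer(r,r); A.append(M); b.append(M@o)
    return np.linalg.solve(sum(A),sum(b))
def mask(im,kind):
    h,s,v=[c.astype(int) for c in cv2.split(cv2.cvtColor(im,cv2.COLOR_BGR2HSV))]
    if kind=="red": m=((h<5)|(h>172))&(s>150)|(s<70)&(v>60)
    if kind=="green": m=(h>50)&(h<100)&(s>60)|(s<70)&(v>60)
    if kind=="blue": m=(h>100)&(h<130)&(s>60)|(s<70)&(v>60)
    if kind in("white","lid"): m=(s<70)&(v>60)
    if kind=="stand": m=((h<11)|(h>172))&(v<130)&(s>100)
    return m.astype(np.uint8)
def blob(im,kind,u,v,r=17):
    u,v=int(u),int(v); y0,x0=v-r,u-r
    m=mask(im[y0:v+r,x0:u+r],kind); m=cv2.morphologyEx(m,cv2.MORPH_CLOSE,np.ones((5,5),np.uint8))
    cs,_=cv2.findContours(m,cv2.RETR_EXTERNAL,cv2.CHAIN_APPROX_NONE)
    c=cv2.convexHull(max(cs,key=cv2.contourArea)); M=cv2.moments(c)
    return (M["m10"]/M["m00"]+x0,M["m01"]/M["m00"]+y0),np.array(cv2.boundingRect(c))+[x0,y0,0,0]
E
python3 - <<'E'
from station import manip
from h import *
S=manip.get_image("scene");T=manip.get_image("top")
for k,t,s in(("green",(303.6,241),(320,222)),("white",(296,300),(283,251)),("red",(241,295),(247,228)),("lid",(202,294),(221,217)),("blue",(357,296),(333,273)),("stand",(407,295),(376,301))):
    r=21 if k=="stand" else 16
    a,ba=blob(T["color"],k,*t,r);b,bb=blob(S["color"],k,*s,r)
    zc={"lid":9,"stand":5}.get(k,25)
    print(k,np.round(a,1),ba,np.round(b,1),bb,"tri",tri(T,a,S,b).round(1),"top",onz(T,*a,zc).round(1)[:2],"scn",onz(S,*b,zc).round(1)[:2])
for n,t in dict(pink=(345,258),egg=(249,231),bottle=(188,239),salt=(470,286),orange=(295,204)).items(): print(n,onz(T,*t,40).round()[:2])
E
```

```text
green [303.  240.8] [292 230  23  22] [319.8 220.8] [310 210  20  23] tri [587.4  57.2  24.2] top [587.6  56.8] scn [586.4  57.2]
white [296.  299.7] [285 289  23  23] [282.3 249.4] [271 235  23  28] tri [435.9  78.2  25.7] top [436.   78.1] scn [436.3  78.7]
red [239.8 294.5] [230 285  22  21] [246.3 226.5] [236 215  21  24] tri [453.7 222.   21.7] top [453.1 222.1] scn [451.7 218.6]
lid [201.7 293.7] [191 283  22  22] [220.7 216.5] [211 210  20  14] tri [458.1 325.9   4.8] top [458.2 324.6] scn [454.9 322.4]
blue [357.3 295.8] [346 285  23  23] [332.3 273.2] [321 260  23  29] tri [441.4 -79.5  23. ] top [441.7 -79.7] scn [439.8 -80.1]
stand [405.8 294.6] [392 281  28  29] [375.5 301.2] [359 288  34  27] tri [ 441.  -208.8   -1.2] top [ 441.1 -207.8] scn [ 436.6 -210.7]
pink [539. -51.]
egg [615. 195.]
bottle [599. 351.]
salt [ 459. -366.]
orange [683.  75.]
```

```bash
sed -i 's/h<5)|(h>172))&(s>150)/h<8)|(h>170))\&(s>120)/; s/h<11)|(h>172))&(v<130)&(s>100)/h<13)|(h>172))\&(v<125)\&(s>80)/' h.py
python3 - <<'E'
from station import manip
from h import *
S=manip.get_image("scene");T=manip.get_image("top")
for k,t,s in(("red",(242,295),(247,228)),("stand",(407,294),(376,301))):
    r=22 if k=="stand" else 17
    a,ba=blob(T["color"],k,*t,r);b,bb=blob(S["color"],k,*s,r)
    print(k,np.round(a,1),ba,np.round(b,1),bb,"tri",tri(T,a,S,b).round(1))
for n,t,s,z in(("red",(242.2,295.4),(247,227.3),25),("stand",(406.8,294.4),(376,301.3),4),("lid",(202,294),(220.8,216.7),9)):
    print(n,tri(T,t,S,s).round(1),onz(T,*t,z).round(1),onz(S,*s,z).round(1))
# stand ring: edge profile through the stand in top view
g=cv2.cvtColor(T["color"],cv2.COLOR_BGR2GRAY); print(g[294,386:430]); print(g[274:316,407])
print(cv2.cvtColor(T["color"],cv2.COLOR_BGR2HSV)[295,226:258].tolist())
E
```

```text
red [241.1 294.7] [230 285  24  21] [246.2 226.7] [236 215  21  24] tri [452.4 219.3  23.4]
stand [406.4 294.7] [391 279  32  33] [375.4 301.3] [358 287  35  29] tri [ 4.403e+02 -2.096e+02 -2.000e-01]
red [451.  216.   23.9] [450.8 216.1  25. ] [450.4 214.8  25. ]
stand [ 4.411e+02 -2.108e+02 -3.000e-01] [ 441.4 -210.5    4. ] [ 437.6 -211.6    4. ]
lid [457.2 324.8   5.2] [457.3 323.7   9. ] [454.4 321.6   9. ]
[156 156 147 117  83  60  52  42  44  53  63  68  68  65  65  67  68  68
  65  67  66  64  62  63  62  61  64  62  59  50  46  56  63  68  71  72
  83 110 135 150 149 147 144 148]
[137 137 131 119  92  69  65  63  63  66  68  62  60  62  65  63  62  63
  63  65  64  64  64  66  64  67  68  67  68  64  59  55  60  62  63  66
  72  78  90  97  98  89]
[[15, 122, 94], [16, 118, 95], [16, 107, 93], [15, 73, 116], [11, 61, 150], [6, 92, 167], [2, 151, 166], [2, 212, 183], [2, 231, 214], [2, 232, 229], [3, 235, 233], [3, 236, 233], [2, 236, 233], [2, 239, 232], [2, 232, 233], [2, 238, 233], [2, 236, 233], [2, 234, 232], [2, 235, 222], [2, 221, 188], [3, 222, 145], [3, 210, 131], [3, 204, 129], [3, 178, 133], [4, 104, 149], [6, 64, 168], [6, 82, 168], [6, 140, 164], [11, 152, 179], [15, 133, 195], [16, 123, 206], [17, 121, 207]]
```

Request:
{"name": "step_arm", "arguments": {
  "deltas": [
    [0,0,0,31,-35,0,85],
    [0,0,0,31,-35,0,85],
    [0,0,0,31,-35,0,85],
    [0,0,0,31,-35,0,85],
    [0,0,0,31,-35,0,85],
    [0,0,0,31,-35,0,85],
    [0,0,0,31,-35,0,85],
    [0,0,0,31,-35,0,85]
  ],
  "squeeze": 40
}}

```text
time_s: 1.1
tool_pos: [459.6, 199.2, 231.4]
eef_rot: [0.0, 0.205, 0.979, 0.0]
wrist_force: [0.4, 0.7, -0.2]
gripper_width: 84.9
gripper_force: 0.0
```

Request:
{"name": "step_arm", "arguments": {
  "deltas": [
    [0,0,0,31,-35,0,85],
    [0,0,0,31,-35,0,85],
    [0,0,0,31,-35,-20,85],
    [0,0,0,31,-35,-40,85],
    [0,0,0,0,0,-30,85],
    [0,0,0,0,0,0,85],
    [0,0,0,0,0,0,85]
  ]
}}

```text
time_s: 1.8
tool_pos: [576.3, 68.4, 149.9]
eef_rot: [0.0, 0.205, 0.979, 0.0]
wrist_force: [-0.0, 0.9, 1.8]
gripper_width: 85.0
gripper_force: 0.0
```

Request:
{"name": "step_arm", "arguments": {
  "deltas": [
    [0,0,0,11,-11.5,-30,85],
    [0,0,0,0,0,-35,85],
    [0,0,0,0,0,-30,85],
    [0,0,0,0,0,-20,85],
    [0,0,0,0,0,-15,85],
    [0,0,0,0,0,-5,85],
    [0,0,0,0,0,0,85]
  ]
}}

```text
time_s: 2.5
tool_pos: [587.8, 56.8, 15.0]
eef_rot: [0.001, 0.205, 0.979, 0.0]
wrist_force: [0.1, -0.7, 0.2]
gripper_width: 85.2
gripper_force: 0.0
```

```bash
python3 - <<'E'
from station import manip
from h import *
print(manip.state()["tool_pos"])
S=manip.get_image("scene")["color"];T=manip.get_image("top")["color"]
a=cv2.resize(S[150:290,240:400],(456,400));b=cv2.resize(T[190:310,250:352],(340,400))
cv2.imwrite("pics/g1.png",np.hstack([a,b]))
E
```

```text
[587.76591088  56.82276442  14.95479486]
```

View pics/g1.png

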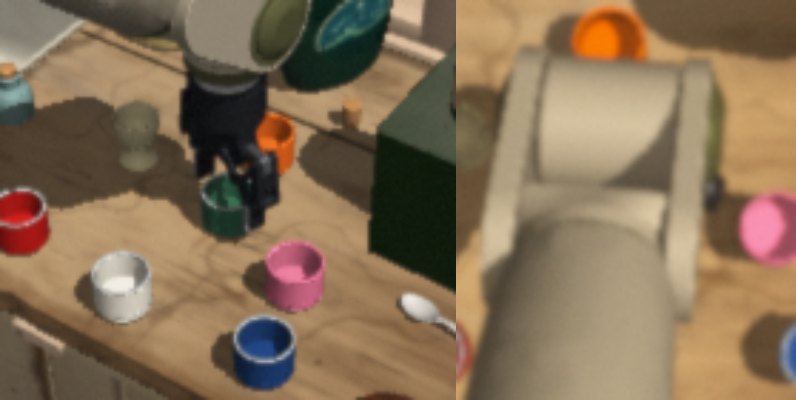

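The scene view shows the fingers straddling the green pot at about (230,205) in the crop. No force is registered, so I close and lift.

Request:
{"name": "step_arm", "arguments": {
  "deltas": [
    [0,0,0,0,0,0,50],
    [0,0,0,0,0,0,50],
    [0,0,0,0,0,0,50],
    [0,0,0,0,0,0,50],
    [0,0,0,0,0,0,50],
    [0,0,0,0,0,0,50],
    [0,0,0,0,0,0,50]
  ]
}}

```text
time_s: 3.3
tool_pos: [587.8, 56.4, 15.0]
eef_rot: [0.001, 0.205, 0.979, 0.0]
wrist_force: [-1.5, -0.2, 5.6]
gripper_width: 54.3
gripper_force: 43.4
```

Request:
{"name": "step_arm", "arguments": {
  "deltas": [
    [0,0,0,0,0,10,50],
    [0,0,0,0,0,20,50],
    [0,0,0,0,0,30,50],
    [0,0,0,0,0,35,50],
    [0,0,0,0,0,35,50],
    [0,0,0,0,0,10,50],
    [0,0,0,0,0,0,50]
  ]
}}

```text
time_s: 4.0
tool_pos: [587.7, 56.6, 155.3]
eef_rot: [0.001, 0.205, 0.979, 0.0]
wrist_force: [0.6, 0.0, -1.8]
gripper_width: 53.9
gripper_force: 42.6
```

Request:
{"name": "step_arm", "arguments": {
  "deltas": [
    [0,0,0,-21,-38,0,50],
    [0,0,0,-21,-38,0,50],
    [0,0,0,-21,-38,0,50],
    [0,0,0,-21,-38,0,50],
    [0,0,0,-21,-38,0,50],
    [0,0,0,-21,-38,0,50],
    [0,0,0,-21,-38,0,50],
    [0,0,0,0,0,0,50]
  ]
}}

```text
time_s: 4.8
tool_pos: [437.7, -212.5, 152.3]
eef_rot: [-0.002, 0.207, 0.978, 0.0]
wrist_force: [0.0, 0.6, -1.0]
gripper_width: 53.9
gripper_force: 42.9
```

Request:
{"name": "step_arm", "arguments": {
  "deltas": [
    [0,0,0,0,0,-40,50],
    [0,0,0,0,0,-40,50],
    [0,0,0,0,0,-20,50],
    [0,0,0,0,0,-5,50],
    [0,0,0,0,0,0,50]
  ]
}}

```text
time_s: 5.3
tool_pos: [439.9, -208.8, 48.3]
eef_rot: [-0.001, 0.205, 0.979, 0.001]
wrist_force: [-0.6, 0.2, -1.4]
gripper_width: 54.1
gripper_force: 42.9
```

```bash
python3 - <<'E'
from station import manip
from h import *
p=manip.state()["tool_pos"];print(p)
D=manip.get_image("scene");S=D["color"]
x0,y0=320,220
a=cv2.resize(S[y0:y0+110,x0:x0+110],(560,560),interpolation=cv2.INTER_CUBIC)
w,x,y,z=D["orientation"]
def proj(P):
    c=R.from_quat([x,y,z,w]).inv().apply(np.array(P)-D["origin"]); return D["cx"]+D["fx"]*c[0]/-c[2],D["cy"]-D["fy"]*c[1]/-c[2]
th=np.linspace(0,2*np.pi,60)
b=a.copy()
for c,rr,zz in((p[:2],28,p[2]-15+46),(p[:2],28,p[2]-15+6),((441,-209.3),44,6)):
    pts=[((np.array(proj([c[0]+rr*np.cos(t),c[1]+rr*np.sin(t),zz]))-[x0,y0]+.5)*560/110) for t in th]
    cv2.polylines(b,[np.int32(pts)],True,(0,255,255),1)
cv2.imwrite("pics/g2.png",b)
E
```

```text
[ 439.94115175 -208.76978701   48.2548374 ]
```

View pics/g2.png

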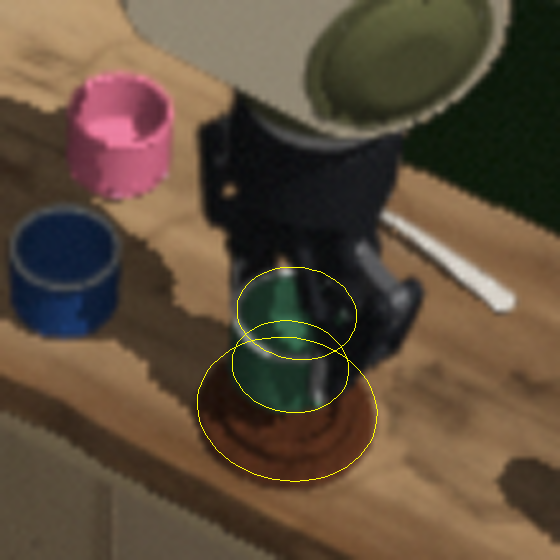

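Request:
{"name": "step_arm", "arguments": {
  "deltas": [
    [0,0,0,0,0,-10,50],
    [0,0,0,0,0,-6,50],
    [0,0,0,0,0,-3,50],
    [0,0,0,0,0,-3,50],
    [0,0,0,0,0,-2,50],
    [0,0,0,0,0,0,50]
  ]
}}

```text
time_s: 5.95
tool_pos: [440.2, -209.4, 25.0]
eef_rot: [-0.0, 0.205, 0.979, 0.0]
wrist_force: [-0.1, -0.4, -1.0]
gripper_width: 53.7
gripper_force: 42.9
```

Request:
{"name": "step_arm", "arguments": {
  "deltas": [
    [0,0,0,0,0,-1,50],
    [0,0,0,0,0,-1,50],
    [0,0,0,0,0,-0.5,50],
    [0,0,0,0,0,0,50]
  ]
}}

```text
time_s: 6.35
tool_pos: [440.3, -209.5, 22.9]
eef_rot: [0.0, 0.205, 0.979, -0.0]
wrist_force: [-2.4, 1.2, 4.1]
gripper_width: 54.0
gripper_force: 43.5
```

Contact is at the expected height, so I release and retreat.

Request:
{"name": "step_arm", "arguments": {
  "deltas": [
    [0,0,0,0,0,0,62],
    [0,0,0,0,0,0,85],
    [0,0,0,0,0,0,85],
    [0,0,0,0,0,0,85],
    [0,0,0,0,0,0,85],
    [0,0,0,0,0,0,85],
    [0,0,0,0,0,10,85],
    [0,0,0,0,0,30,85]
  ]
}}

```text
time_s: 7.15
tool_pos: [439.2, -208.6, 61.8]
eef_rot: [-0.002, 0.205, 0.979, 0.001]
wrist_force: [-0.1, -0.1, 0.1]
gripper_width: 84.9
gripper_force: 0.0
```

Request:
{"name": "step_arm", "arguments": {
  "deltas": [
    [0,0,0,0,0,40,85],
    [0,0,0,0,0,40,85],
    [0,0,0,0,40,10,85],
    [0,0,0,0,45,0,85],
    [0,0,0,0,45,0,85],
    [0,0,0,0,45,0,85],
    [0,0,0,0,45,0,85],
    [0,0,0,0,0,0,85]
  ]
}}

```text
time_s: 7.95
tool_pos: [439.7, 14.6, 153.4]
eef_rot: [0.0, 0.202, 0.979, 0.0]
wrist_force: [-0.9, -0.4, 0.1]
gripper_width: 84.9
gripper_force: 0.0
```

```bash
python3 - <<'E'
from station import manip
from h import *
print(manip.state()["tool_pos"])
S=manip.get_image("scene");T=manip.get_image("top")
cv2.imwrite("pics/s3.png",S["color"]);cv2.imwrite("pics/t3.png",T["color"])
a,ba=blob(T["color"],"green",406,294,16);b,bb=blob(S["color"],"green",376,294,16)
print(a,ba,b,bb,tri(T,a,S,b),onz(T,*a,33),onz(S,*b,33))
c=cv2.resize(S["color"][250:330,330:430],(500,400),interpolation=cv2.INTER_CUBIC);d=cv2.resize(T["color"][264:324,385:430],(300,400),interpolation=cv2.INTER_CUBIC)
cv2.imwrite("pics/g3.png",np.hstack([c,d]))
E
```

```text
[439.66930636  14.64338033 153.40135382]
(409.269395711501, 294.8729044834308) [398 284  24  23] (376.06678978147124, 291.89843028624193) [365 278  24  29] [ 439.56429259 -209.58167002   38.2928178 ] [ 440.37081138 -211.86257641   33.        ] [ 442.41812308 -206.64200106   33.        ]
```

View pics/g3.png

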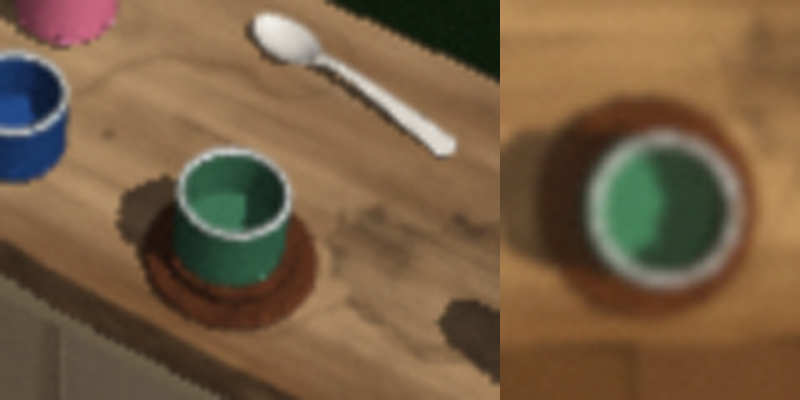

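Green is seated upright on the stand. Now the white pot.

Request:
{"name": "step_arm", "arguments": {
  "deltas": [
    [0,0,0,-2,30,0,85],
    [0,0,0,-2,32,-15,85],
    [0,0,0,0,0,-35,85],
    [0,0,0,0,0,-30,85],
    [0,0,0,0,0,-10,85],
    [0,0,0,0,0,0,85]
  ]
}}

```text
time_s: 8.65
tool_pos: [436.1, 71.7, 62.2]
eef_rot: [-0.001, 0.206, 0.979, -0.0]
wrist_force: [-0.8, 1.0, 0.5]
gripper_width: 85.0
gripper_force: 0.0
```

Request:
{"name": "step_arm", "arguments": {
  "deltas": [
    [0,0,0,0,6.5,-5,85],
    [0,0,0,0,0,-20,85],
    [0,0,0,0,0,-15,85],
    [0,0,0,0,0,-7,85],
    [0,0,0,0,0,0,50],
    [0,0,0,0,0,0,50],
    [0,0,0,0,0,0,50],
    [0,0,0,0,0,0,50]
  ]
}}

```text
time_s: 9.45
tool_pos: [437.0, 79.0, 16.9]
eef_rot: [0.001, 0.205, 0.979, 0.0]
wrist_force: [-2.4, -0.5, 6.6]
gripper_width: 54.7
gripper_force: 41.5
```

Request:
{"name": "step_arm", "arguments": {
  "deltas": [
    [0,0,0,0,0,0,50],
    [0,0,0,0,0,0,50],
    [0,0,0,0,0,0,50],
    [0,0,0,0,0,10,50],
    [0,0,0,0,0,30,50],
    [0,0,0,0,0,40,50],
    [0,0,0,0,0,40,50],
    [0,0,0,0,0,20,50]
  ]
}}

```text
time_s: 10.25
tool_pos: [437.2, 79.1, 159.9]
eef_rot: [0.003, 0.205, 0.979, 0.0]
wrist_force: [-0.2, -0.4, -1.3]
gripper_width: 54.5
gripper_force: 42.9
```

Request:
{"name": "step_arm", "arguments": {
  "deltas": [
    [0,0,0,0.5,-45,0,50],
    [0,0,0,0.5,-45,0,50],
    [0,0,0,0.5,-45,0,50],
    [0,0,0,0.5,-45,0,50],
    [0,0,0,0.5,-45,0,50],
    [0,0,0,0.5,-45,0,50],
    [0,0,0,0,-18.5,0,50],
    [0,0,0,0,0,0,50]
  ]
}}

```text
time_s: 11.05
tool_pos: [439.1, -211.6, 156.5]
eef_rot: [0.001, 0.206, 0.978, -0.0]
wrist_force: [0.2, 0.2, -0.9]
gripper_width: 54.5
gripper_force: 43.0
```

Request:
{"name": "step_arm", "arguments": {
  "deltas": [
    [0,0,0,0,0,-30,50],
    [0,0,0,0,0,-25,50],
    [0,0,0,0,0,-10,50],
    [0,0,0,0,0,0,50],
    [0,0,0,0,0,0,50]
  ]
}}

```text
time_s: 11.55
tool_pos: [439.9, -209.3, 91.8]
eef_rot: [0.001, 0.205, 0.979, -0.0]
wrist_force: [0.4, -0.8, -0.7]
gripper_width: 54.9
gripper_force: 43.0
```

```bash
python3 - <<'E'
from station import manip
from h import *
print(manip.state()["tool_pos"])
D=manip.get_image("scene")["color"]
cv2.imwrite("pics/w1.png",cv2.resize(D[220:330,320:440],(600,550),interpolation=cv2.INTER_CUBIC))
E
```

```text
[ 439.85548503 -209.34529285   91.83563858]
```

View pics/w1.png

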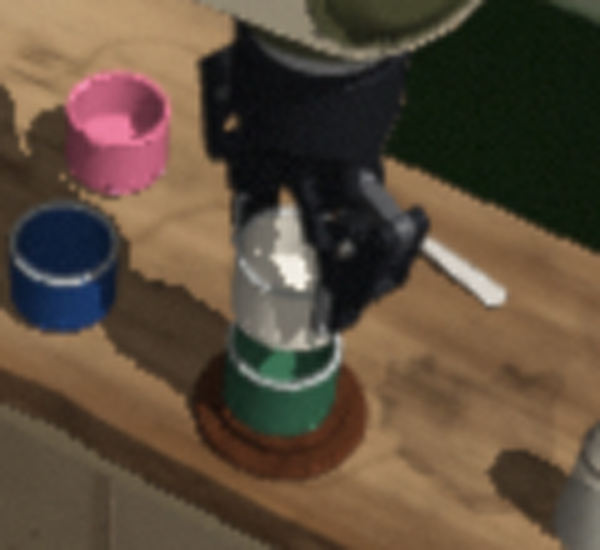

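White (left edge 232) hangs above green (228), well aligned. Lowering.

Request:
{"name": "step_arm", "arguments": {
  "deltas": [
    [0,0,0,0,0,-10,50],
    [0,0,0,0,0,-7,50],
    [0,0,0,0,0,-3,50],
    [0,0,0,0,0,-3,50],
    [0,0,0,0,0,-1,50],
    [0,0,0,0,0,0,50]
  ]
}}

```text
time_s: 12.2
tool_pos: [439.3, -209.5, 66.6]
eef_rot: [-0.0, 0.205, 0.979, 0.0]
wrist_force: [0.7, 0.3, -1.1]
gripper_width: 55.0
gripper_force: 43.0
```

Request:
{"name": "step_arm", "arguments": {
  "deltas": [
    [0,0,0,0,0,-1,50],
    [0,0,0,0,0,-1,50],
    [0,0,0,0,0,-1,50],
    [0,0,0,0,0,0,50]
  ]
}}

```text
time_s: 12.6
tool_pos: [439.6, -209.7, 64.8]
eef_rot: [0.0, 0.205, 0.979, -0.0]
wrist_force: [-3.2, 2.3, 12.1]
gripper_width: 55.1
gripper_force: 44.1
```

Contact is at about 65, as computed. Release, retreat up and head for red (452,219).

Request:
{"name": "step_arm", "arguments": {
  "deltas": [
    [0,0,0,0,0,0.5,62],
    [0,0,0,0,0,0,85],
    [0,0,0,0,0,0,85],
    [0,0,0,0,0,0,85],
    [0,0,0,0,0,0,85],
    [0,0,0,0,0,10,85],
    [0,0,0,0,0,40,85],
    [0,0,0,0,0,45,85]
  ]
}}

```text
time_s: 13.4
tool_pos: [438.7, -209.0, 160.2]
eef_rot: [-0.001, 0.205, 0.979, 0.001]
wrist_force: [0.4, 0.0, -0.2]
gripper_width: 85.0
gripper_force: 0.0
```

Request:
{"name": "step_arm", "arguments": {
  "deltas": [
    [0,0,0,0,25,20,85],
    [0,0,0,2,48,0,85],
    [0,0,0,2,48,0,85],
    [0,0,0,2,48,0,85],
    [0,0,0,2,48,0,85],
    [0,0,0,2,48,0,85],
    [0,0,0,2,48,0,85],
    [0,0,0,0,48,0,85]
  ]
}}

```text
time_s: 14.2
tool_pos: [451.1, 153.6, 180.0]
eef_rot: [0.001, 0.205, 0.979, 0.0]
wrist_force: [0.8, -0.7, 0.6]
gripper_width: 84.8
gripper_force: 0.0
```

```bash
python3 - <<'E'
from station import manip
from h import *
print(manip.state()["tool_pos"])
S=manip.get_image("scene");T=manip.get_image("top")
a,ba=blob(T["color"],"white",412,294,16);b,bb=blob(S["color"],"white",376,275,14)
print(a,ba,b,bb,tri(T,a,S,b),onz(T,*a,73),onz(S,*b,73))
c=cv2.resize(S["color"][235:325,330:430],(500,450),interpolation=cv2.INTER_CUBIC);d=cv2.resize(T["color"][264:324,385:425],(300,450),interpolation=cv2.INTER_CUBIC)
cv2.imwrite("pics/w2.png",np.hstack([c,d]))
E
```

```text
[451.14148147 153.57708151 180.0226705 ]
(410.67894736842106, 295.0473684210526) [396 284  29  23] (377.3242496050553, 278.97551342812005) [365 268  25  21] [ 440.5612778  -206.47542496   84.11641672] [ 440.3275411  -208.30766366   73.        ] [ 449.30995158 -202.83698645   73.        ]
```

View pics/w2.png

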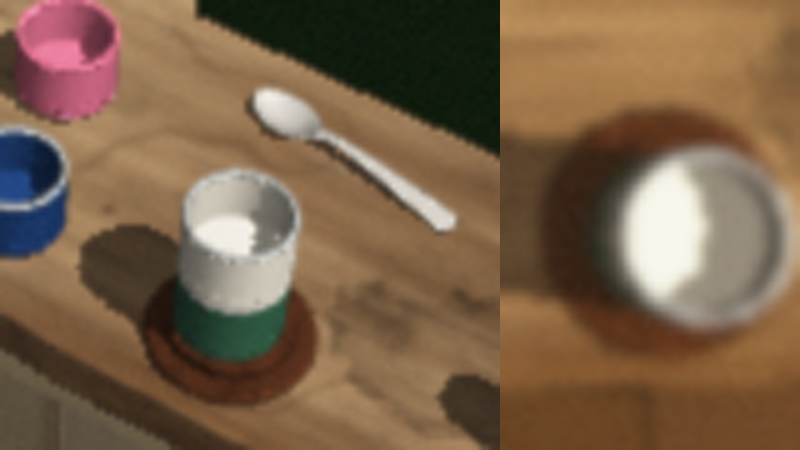

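White sits fully home on green. Now red.

Request:
{"name": "step_arm", "arguments": {
  "deltas": [
    [0,0,0,0.5,32,-20,85],
    [0,0,0,0.5,30,-30,85],
    [0,0,0,0,0,-40,85],
    [0,0,0,0,0,-20,85],
    [0,0,0,0,0,0,85],
    [0,0,0,0,0,0,85]
  ]
}}

```text
time_s: 14.9
tool_pos: [453.0, 213.2, 70.2]
eef_rot: [0.001, 0.205, 0.979, 0.0]
wrist_force: [0.3, -1.0, 0.8]
gripper_width: 85.2
gripper_force: 0.0
```

Request:
{"name": "step_arm", "arguments": {
  "deltas": [
    [0,0,0,-1,5,-10,85],
    [0,0,0,0,0,-22,85],
    [0,0,0,0,0,-15,85],
    [0,0,0,0,0,-7,85],
    [0,0,0,0,0,0,85],
    [0,0,0,0,0,0,50],
    [0,0,0,0,0,0,50],
    [0,0,0,0,0,0,50]
  ]
}}

```text
time_s: 15.7
tool_pos: [451.8, 218.6, 16.1]
eef_rot: [0.001, 0.205, 0.979, 0.0]
wrist_force: [-0.8, -1.5, 6.0]
gripper_width: 54.3
gripper_force: 42.6
```

Request:
{"name": "step_arm", "arguments": {
  "deltas": [
    [0,0,0,0,0,0,50],
    [0,0,0,0,0,0,50],
    [0,0,0,0,0,0,50],
    [0,0,0,0,0,0,50],
    [0,0,0,0,0,0,50]
  ]
}}

```text
time_s: 16.2
tool_pos: [451.9, 218.7, 16.1]
eef_rot: [0.001, 0.205, 0.979, 0.0]
wrist_force: [-1.8, 0.1, 5.8]
gripper_width: 54.1
gripper_force: 42.7
```

Request:
{"name": "step_arm", "arguments": {
  "deltas": [
    [0,0,0,0,0,10,50],
    [0,0,0,0,0,30,50],
    [0,0,0,0,0,40,50],
    [0,0,0,0,0,40,50],
    [0,0,0,0,0,40,50],
    [0,0,0,0,0,20,50],
    [0,0,0,0,0,0,50]
  ]
}}

```text
time_s: 16.9
tool_pos: [452.3, 218.9, 198.5]
eef_rot: [0.003, 0.205, 0.979, 0.001]
wrist_force: [0.1, -0.1, -2.2]
gripper_width: 54.3
gripper_force: 42.8
```

Request:
{"name": "step_arm", "arguments": {
  "deltas": [
    [0,0,0,-2,-46,0,50],
    [0,0,0,-2,-46,0,50],
    [0,0,0,-2,-46,0,50],
    [0,0,0,-2,-46,0,50],
    [0,0,0,-2,-46,0,50],
    [0,0,0,-2,-46,0,50],
    [0,0,0,0,-46,0,50],
    [0,0,0,0,-46,0,50]
  ]
}}

```text
time_s: 17.7
tool_pos: [438.4, -151.0, 194.1]
eef_rot: [-0.001, 0.205, 0.979, 0.0]
wrist_force: [1.6, -0.0, -0.9]
gripper_width: 53.6
gripper_force: 42.9
```

Request:
{"name": "step_arm", "arguments": {
  "deltas": [
    [0,0,0,0,-40,0,50],
    [0,0,0,0,-20,0,50],
    [0,0,0,0,0,-30,50],
    [0,0,0,0,0,-25,50],
    [0,0,0,0,0,-5,50],
    [0,0,0,0,0,0,50],
    [0,0,0,0,0,0,50]
  ]
}}

```text
time_s: 18.4
tool_pos: [439.7, -209.6, 136.0]
eef_rot: [0.001, 0.205, 0.979, -0.0]
wrist_force: [0.4, -0.4, -0.6]
gripper_width: 53.9
gripper_force: 42.9
```

```bash
python3 - <<'E'
from station import manip
from h import *
D=manip.get_image("scene")["color"]
cv2.imwrite("pics/r1.png",cv2.resize(D[205:325,320:440],(600,600),interpolation=cv2.INTER_CUBIC))
E
```

```text
(no output)
```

View pics/r1.png

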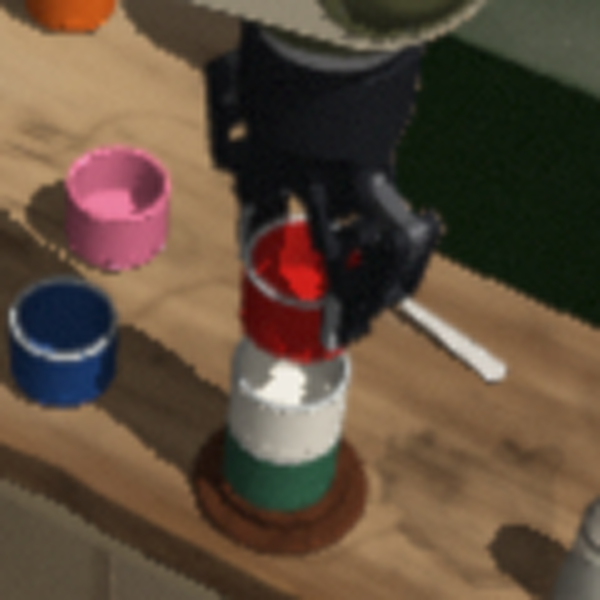

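Request:
{"name": "step_arm", "arguments": {
  "deltas": [
    [0,0,0,0,0,-10,50],
    [0,0,0,0,0,-10,50],
    [0,0,0,0,0,0,50]
  ]
}}

```text
time_s: 18.75
tool_pos: [438.7, -208.9, 113.7]
eef_rot: [-0.001, 0.205, 0.979, 0.001]
wrist_force: [-0.8, 0.1, -0.9]
gripper_width: 54.1
gripper_force: 43.0
```

The red pot hangs about 1 px (2 mm) to the right of the tower axis, so I correct by 1.5 mm and lower.

Request:
{"name": "step_arm", "arguments": {
  "deltas": [
    [0,0,0,-1.5,0.5,0,50],
    [0,0,0,0,0,-4,50],
    [0,0,0,0,0,-3,50],
    [0,0,0,0,0,-1,50],
    [0,0,0,0,0,0,50]
  ]
}}

```text
time_s: 19.25
tool_pos: [437.8, -208.9, 107.0]
eef_rot: [-0.0, 0.205, 0.979, 0.0]
wrist_force: [-0.9, 0.6, -0.8]
gripper_width: 53.7
gripper_force: 43.0
```

Request:
{"name": "step_arm", "arguments": {
  "deltas": [
    [0,0,0,0,0,-1,50],
    [0,0,0,0,0,-1,50],
    [0,0,0,0,0,-1,50],
    [0,0,0,0,0,0,50]
  ]
}}

```text
time_s: 19.65
tool_pos: [437.8, -209.0, 104.1]
eef_rot: [0.0, 0.205, 0.979, -0.0]
wrist_force: [-0.2, -0.6, -1.8]
gripper_width: 53.7
gripper_force: 43.0
```

Request:
{"name": "step_arm", "arguments": {
  "deltas": [
    [0,0,0,0,0,-0.7,50],
    [0,0,0,0,0,-0.5,50],
    [0,0,0,0,0,0,50]
  ]
}}

```text
time_s: 19.95
tool_pos: [438.1, -209.2, 104.0]
eef_rot: [0.001, 0.205, 0.979, -0.0]
wrist_force: [-1.7, 0.8, 9.8]
gripper_width: 54.2
gripper_force: 44.5
```

Request:
{"name": "step_arm", "arguments": {
  "deltas": [
    [0,0,0,0,0,0.5,62],
    [0,0,0,0,0,0,85],
    [0,0,0,0,0,0,85],
    [0,0,0,0,0,0,85],
    [0,0,0,0,0,0,85],
    [0,0,0,0,0,10,85],
    [0,0,0,0,0,40,85],
    [0,0,0,0,0,45,85]
  ]
}}

```text
time_s: 20.75
tool_pos: [437.3, -208.5, 199.5]
eef_rot: [-0.001, 0.205, 0.979, 0.001]
wrist_force: [0.8, -0.1, 0.9]
gripper_width: 85.3
gripper_force: 0.0
```

Request:
{"name": "step_arm", "arguments": {
  "deltas": [
    [0,0,0,0,25,20,85],
    [0,0,0,2,46,0,85],
    [0,0,0,2,46,0,85],
    [0,0,0,2,46,0,85],
    [0,0,0,2,46,0,85],
    [0,0,0,2,46,0,85],
    [0,0,0,2,46,0,85],
    [0,0,0,2,46,0,85]
  ]
}}

```text
time_s: 21.55
tool_pos: [451.6, 140.0, 219.4]
eef_rot: [0.001, 0.205, 0.979, 0.0]
wrist_force: [1.1, -0.1, -0.6]
gripper_width: 85.1
gripper_force: 0.0
```

Request:
{"name": "step_arm", "arguments": {
  "deltas": [
    [0,0,0,2,46,0,55],
    [0,0,0,2,46,0,55],
    [0,0,0,1,46,0,55],
    [0,0,0,0,20,-30,55],
    [0,0,0,0,0,-40,55],
    [0,0,0,0,0,-40,55],
    [0,0,0,0,0,0,55],
    [0,0,0,0,0,0,55]
  ]
}}

```text
time_s: 22.35
tool_pos: [457.3, 296.2, 109.9]
eef_rot: [0.0, 0.205, 0.979, 0.0]
wrist_force: [-0.2, 0.4, 0.8]
gripper_width: 55.3
gripper_force: 0.0
```

```bash
python3 - <<'E'
from station import manip
from h import *
print(manip.state()["tool_pos"])
S=manip.get_image("scene");T=manip.get_image("top")
a=cv2.resize(S["color"][225:325,330:430],(400,400),interpolation=cv2.INTER_CUBIC);b=cv2.resize(T["color"][264:324,380:440],(400,400),interpolation=cv2.INTER_CUBIC)
cv2.imwrite("pics/r2.png",np.hstack([a,b]))
E
```

```text
[457.3239096  296.1709895  109.89755767]
```

View pics/r2.png

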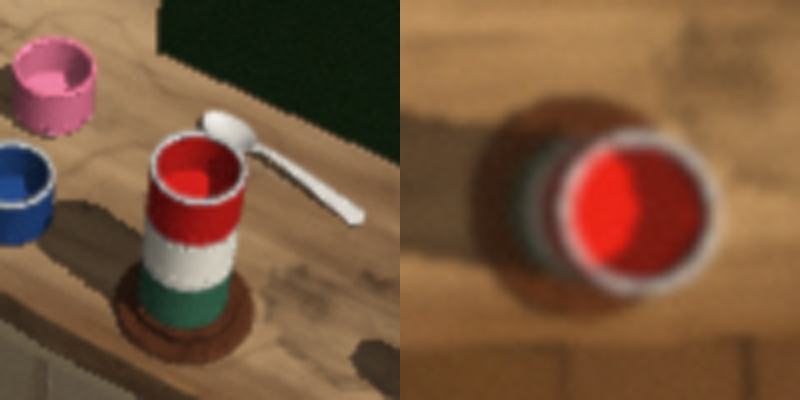

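Red is seated and the tower is straight. Now the lid: down to TCP z 15, gripping the knob.

Request:
{"name": "step_arm", "arguments": {
  "deltas": [
    [0,0,0,0.5,28,0,55],
    [0,0,0,0,0,-30,55],
    [0,0,0,0,0,-20,55],
    [0,0,0,0,0,-5,55],
    [0,0,0,0,0,0,55]
  ]
}}

```text
time_s: 22.95
tool_pos: [457.9, 324.2, 54.6]
eef_rot: [0.001, 0.205, 0.979, 0.0]
wrist_force: [-0.4, 0.1, 0.4]
gripper_width: 54.9
gripper_force: 0.0
```

```bash
python3 - <<'E'
from station import manip
from h import *
print(manip.state()["tool_pos"])
S=manip.get_image("scene");T=manip.get_image("top")
t=(415.2,295.1);s=(378.8,266.8)
print(tri(T,t,S,s),onz(T,*t,134),onz(S,*s,134))
cv2.imwrite("pics/l1.png",cv2.resize(S["color"][160:240,180:280],(750,600),interpolation=cv2.INTER_CUBIC))
E
```

```text
[457.94673274 324.15861149  54.64667311]
[ 440.07002299 -207.97437419  129.46606572] [ 440.67367914 -207.98362236  134.        ] [ 435.68760132 -208.81767552  134.        ]
```

View pics/l1.png

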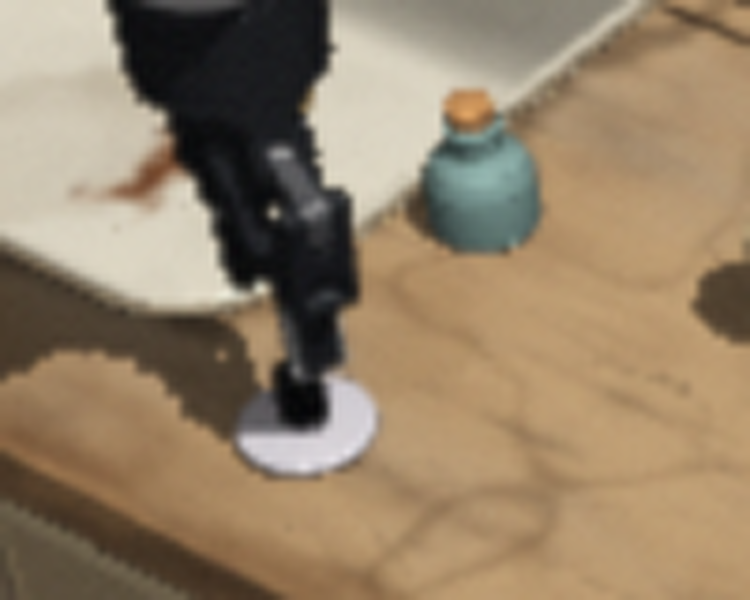

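The fingers straddle the knob (302,395 in the crop). Descending.

Request:
{"name": "step_arm", "arguments": {
  "deltas": [
    [0,0,0,0,0,-20,55],
    [0,0,0,0,0,-12,55],
    [0,0,0,0,0,-5,55],
    [0,0,0,0,0,-2,55],
    [0,0,0,0,0,0,55],
    [0,0,0,0,0,0,55]
  ]
}}

```text
time_s: 23.65
tool_pos: [457.6, 324.2, 15.0]
eef_rot: [0.0, 0.205, 0.979, 0.0]
wrist_force: [-1.2, 0.1, 0.1]
gripper_width: 54.9
gripper_force: 0.0
```

Request:
{"name": "step_arm", "arguments": {
  "deltas": [
    [0,0,0,0,0,0,12],
    [0,0,0,0,0,0,12],
    [0,0,0,0,0,0,12],
    [0,0,0,0,0,0,12],
    [0,0,0,0,0,0,12],
    [0,0,0,0,0,0,12]
  ]
}}

```text
time_s: 24.25
tool_pos: [457.5, 324.1, 14.8]
eef_rot: [0.0, 0.205, 0.979, 0.0]
wrist_force: [-1.8, -1.0, 5.4]
gripper_width: 18.4
gripper_force: 39.5
```

Request:
{"name": "step_arm", "arguments": {
  "deltas": [
    [0,0,0,0,0,10,12],
    [0,0,0,0,0,30,12],
    [0,0,0,0,0,40,12],
    [0,0,0,0,0,40,12],
    [0,0,0,0,0,40,12],
    [0,0,0,0,0,40,12],
    [0,0,0,0,0,10,12],
    [0,0,0,0,0,0,12]
  ]
}}

```text
time_s: 25.05
tool_pos: [457.6, 324.2, 225.9]
eef_rot: [0.001, 0.205, 0.979, 0.001]
wrist_force: [-0.1, -0.1, -1.2]
gripper_width: 18.5
gripper_force: 39.2
```

Request:
{"name": "step_arm", "arguments": {
  "deltas": [
    [0,0,0,-1.5,-44,0,12],
    [0,0,0,-1.5,-44,0,12],
    [0,0,0,-1.5,-44,0,12],
    [0,0,0,-1.5,-44,0,12],
    [0,0,0,-1.5,-44,0,12],
    [0,0,0,-1.5,-44,0,12],
    [0,0,0,-1.5,-44,0,12],
    [0,0,0,-1.5,-44,0,12]
  ]
}}

```text
time_s: 25.85
tool_pos: [444.2, -29.4, 222.8]
eef_rot: [-0.002, 0.205, 0.979, 0.0]
wrist_force: [1.2, 0.8, -0.4]
gripper_width: 18.4
gripper_force: 39.3
```

Request:
{"name": "step_arm", "arguments": {
  "deltas": [
    [0,0,0,-1.5,-45,0,12],
    [0,0,0,-1.5,-45,0,12],
    [0,0,0,-1.5,-45,0,12],
    [0,0,0,-1.5,-46,0,12],
    [0,0,0,0,0,-20,12],
    [0,0,0,0,0,-25,12],
    [0,0,0,0,0,0,12],
    [0,0,0,0,0,0,12]
  ]
}}

```text
time_s: 26.65
tool_pos: [439.0, -208.6, 179.0]
eef_rot: [-0.001, 0.205, 0.979, 0.0]
wrist_force: [1.0, 0.3, -0.9]
gripper_width: 18.3
gripper_force: 39.4
```

```bash
python3 - <<'E'
from station import manip
from h import *
print(manip.state()["tool_pos"])
D=manip.get_image("scene")["color"]
cv2.imwrite("pics/l2.png",cv2.resize(D[205:325,320:440],(600,600),interpolation=cv2.INTER_CUBIC))
E
```

```text
[ 439.02320814 -208.6089533   178.96222535]
```

View pics/l2.png

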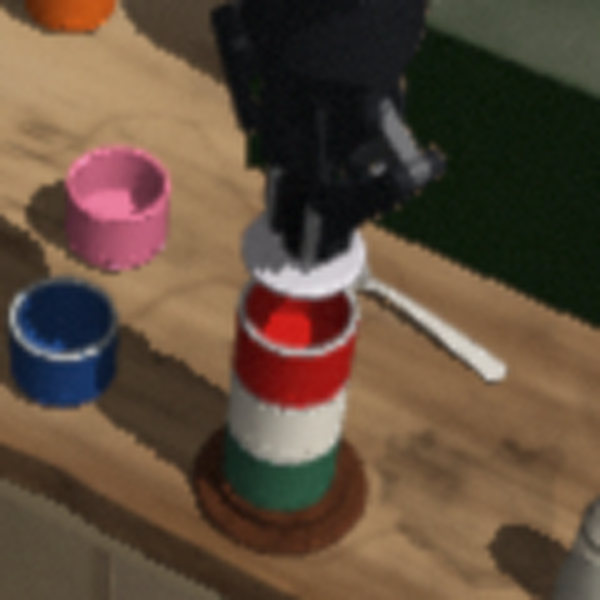

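The lid (centre 304) lines up with the red rim (297 plus about 6 of perspective). Lowering.

Request:
{"name": "step_arm", "arguments": {
  "deltas": [
    [0,0,0,0,0,-12,12],
    [0,0,0,0,0,-12,12],
    [0,0,0,0,0,-5,12],
    [0,0,0,0,0,-3,12],
    [0,0,0,0,0,-2,12],
    [0,0,0,0,0,0,12]
  ]
}}

```text
time_s: 27.3
tool_pos: [439.3, -209.0, 145.4]
eef_rot: [-0.0, 0.205, 0.979, -0.0]
wrist_force: [-0.8, 0.8, -0.1]
gripper_width: 18.2
gripper_force: 39.4
```

Request:
{"name": "step_arm", "arguments": {
  "deltas": [
    [0,0,0,0,0,-1,12],
    [0,0,0,0,0,-0.5,12],
    [0,0,0,0,0,0,12]
  ]
}}

```text
time_s: 27.6
tool_pos: [439.3, -209.0, 144.0]
eef_rot: [0.0, 0.205, 0.979, -0.0]
wrist_force: [0.8, 0.0, -1.2]
gripper_width: 18.4
gripper_force: 39.4
```

Request:
{"name": "step_arm", "arguments": {
  "deltas": [
    [0,0,0,0,0,-0.7,12],
    [0,0,0,0,0,-0.7,12],
    [0,0,0,0,0,0,12]
  ]
}}

```text
time_s: 27.9
tool_pos: [439.4, -209.0, 142.8]
eef_rot: [0.0, 0.205, 0.979, -0.0]
wrist_force: [-0.9, 0.7, 3.0]
gripper_width: 18.9
gripper_force: 39.7
```

Contact is at the seated height (143). Release and retreat.

Request:
{"name": "step_arm", "arguments": {
  "deltas": [
    [0,0,0,0,0,0.5,30],
    [0,0,0,0,0,0.5,50],
    [0,0,0,0,0,0.5,60],
    [0,0,0,0,0,0,60],
    [0,0,0,0,0,0,60],
    [0,0,0,0,0,10,60],
    [0,0,0,0,0,40,60],
    [0,0,0,0,0,40,60]
  ]
}}

```text
time_s: 28.7
tool_pos: [439.0, -208.7, 235.6]
eef_rot: [-0.0, 0.205, 0.979, 0.0]
wrist_force: [0.6, -0.1, 0.1]
gripper_width: 60.1
gripper_force: 0.0
```

Request:
{"name": "step_arm", "arguments": {
  "deltas": [
    [0,0,0,0,25,20,60],
    [0,0,0,0,45,0,60],
    [0,0,0,0,45,0,60],
    [0,0,0,0,45,0,60],
    [0,0,0,0,45,0,60],
    [0,0,0,0,0,0,60],
    [0,0,0,0,0,0,60]
  ]
}}

```text
time_s: 29.4
tool_pos: [439.3, -3.4, 254.7]
eef_rot: [0.0, 0.204, 0.979, -0.0]
wrist_force: [-0.9, -0.2, 0.6]
gripper_width: 60.1
gripper_force: 0.0
```

```bash
python3 - <<'E'
from station import manip
from h import *
S=manip.get_image("scene")["color"]
cv2.imwrite("pics/end.png",cv2.resize(S[160:340,200:460],(780,540),interpolation=cv2.INTER_CUBIC))
E
```

```text
(no output)
```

View pics/end.png

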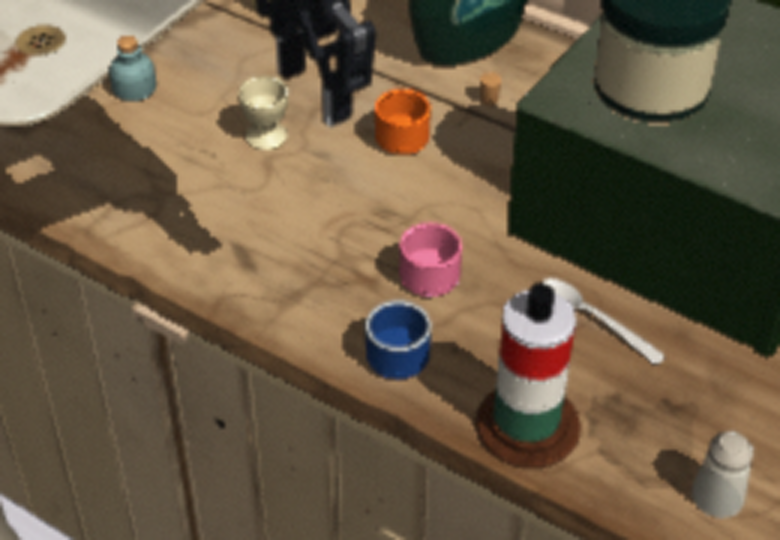

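The tower at (535,365) stands upright with the lid flush, and the bystanders have not moved. Handing in.

```bash
python3 -c "
from station import manip
print(manip.job_done())"
```

```text
the job is handed in; nothing more can be done
None
```

The spice tower is assembled on its stand in the order asked (green, white, red, lid); the last picture shows it upright with the bystanders where they were, and the job was handed in at about 29 s.

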